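# Put a tealight away past a spring flap

### The arm

A 6-joint arm with a two-finger parallel gripper is mounted at the origin on a cart in front of the work surface, level with it; the furniture and walls round the work are solid. World frame = base frame: x ahead of the robot, y to its left, z up, the work surface at z = 0. Lengths are in m, angles in rad, forces in N, time in s.
With the tool pointing down it reaches from about 0.325 to 0.9 m from the base axis. Payload 3.5 kg.
Tool frame: the origin (TCP) lies midway between the tips of the shut fingers; the grasp point (between the pads) lies 19 mm behind it; z points along the fingers, y is the line along which they close (so a half turn about z gives the same grasp; the last joint's range is limited). The gripper opens to 85 mm and grips with 20 to 120 N. Pads are 22 mm wide; open, the fingers measure 114 mm over their backs; the gripper's body (76 mm by 85 mm) begins 54 mm behind the grasp point. The pads swing forward as they close: fully open they stand 13 mm farther back than shut.
Start: joints at [1.019, 0.276, -0.026, 1.268, 0, 1.467], TCP at [0.271, 0.563, 0.231] pointing down, gripper open.
Joint ranges: [-3.12, 3.12], [-0.85, 1.88], [-1.08, 1.24], [-1.95, 2.15], [-1.57, 1.53], [-3.14, 3.14]. Speed limits (rad/s): [2.57, 2.57, 3.14, 3.14, 3.14, 3.14].

### API

Orientations are given as a rotation vector (axis times angle).
In Python, from station import arm gives the robot as it stands.
- The arm moves only by the tool arm_command, never from a script. Its argument "steps" is text: rows parted by semicolons, each of 7 numbers parted by spaces: the shift along the tool's x, y, z in mm, then the turn, a rotation vector about the tool's x, y, z in degrees, then the opening, from 0 (shut) to 1 (fully open). In form: x y z rx ry rz gripper; .... A call has exactly 8 rows; each row is the pose to reach, as a shift and turn from the pose commanded when the call began, along the tool's axes at that moment; what a row does not reach only later rows make up. A row lasts 1/10 s, in which the tool goes at most 50 mm and 8.59 degrees, less where a joint would pass 70% of its speed; a pose out of reach is approached as far as the arm can. A call with a gripper value outside its range is refused whole. The fingers move at their own pace and stop on an object; "force" is the grip in N (left out, the last holds). Time passes only in rows, so rows that repeat a pose let the fingers close, or fill a call up. It gives the time, the measured TCP pose, the force, the opening and the grip force at its end, in the units of the state.
- arm.observe(): the state, without advancing time (a new reading comes with each control period).
- arm.get_image(name): name is "scene" or "top" or "wrist"; returns (picture, depth): 384x512x3 uint8, blue, green, red; 384x512 float32, m along the optical axis (not along the pixel's ray), 0 where there is no reading.
- arm.camera_params(name): a dict with "K" (3x3 intrinsics, pixels), "k1" (the pictures are not rectified: a ray, as slopes to the right and down, at radius r is drawn at 1 + k1 r^2 times it, then the intrinsics apply), "xyz" and "orientation" of the camera in the world. Camera axes: x right, y up, looking along -z (the intrinsics and any distortion apply to the point x, -y, -z); pixel columns grow to the right and rows downward; lengths in m; the calibration is good to about 2 mm. A picture is of the moment at which its call begins: read the wrist's pose just before it. camera_params takes no time and is no camera call; for the wrist camera it gives the pose at the moment of the call.
- arm.finish_job(): hands the job in; it is judged then, once.
The state is a dict: "time_s": time; "joints": joint angles; "qvel": joint speeds; "effort": joint torques, N m; "tool_pos": TCP position; "ee_rot": TCP orientation; "ft_force": force on the tool from outside, world axes, zero at the start; "ft_torque": the same for the moment, N m; "width": finger opening in m; "grasp_force": force on a finger pad.
Only numpy, scipy, OpenCV 4.12 (cv2) and the standard library are available. Lean on these libraries where they do the work, as an engineer would, in place of code of your own. Each camera call takes 0.05 s, during which the arm holds its last target. There are 200 camera calls.

### The job

Put the tealight that lies in front of the small wooden tray away inside it: with one finger push the tray's self-closing flap down and keep it down, and with the other finger push the tealight in over the lying flap, gently. Never pinch or lift the tealight, and do not use it to shove the flap open. At the end it stands upright on the tray's floor with the flap sprung shut again; leave the jar, tin and shaker where they are.

Things in the scene. Friction and masses are not known exactly. Their poses are not given: they have to be found in the camera images.
- tray: Low wooden tray fixed to the table, open above. Origin on the table top, mid-width, right under the flap's hinge line; x axis points from the flap into the tray (the way the tealight must go), z up. Tray x -165 to 0 mm is a flat landing plate, 142 mm wide, top 11 mm above the table, no sides; x 0 to 222 mm is the tray proper
- tray_in (a point): Middle of the tray's inner floor, at tray x = 108 mm, 7 mm above the table. Inside, 130 mm wide (tray y -65 to 65 mm) and 216 mm long from the hinge to the far wall. Walls 6 mm thick, 32 mm high over the table; two cheeks 46 mm high beside the hinge (x 0 to 34 mm). Two stored tealights stand loose inside at tray x = 190, y = +43 and -43 mm and may be nudged; between them it is free
- flap_hinge (a point): Middle of the flap's hinge line, which runs along the tray's y axis at tray x = 0, 11 mm above the table, level with the landing plate. The metal flap is 124 mm wide, 4 mm thick and 95 mm from hinge to free edge
- flap (a joint): Flap angle. 0: shut, upright, outer face at tray x = 0. Grows as it is pushed into the tray and down; 1.57: flat on the floor, its former outer face then level with the landing plate (11 mm above the table) from tray x = 0 to 95 mm. A lightly damped spring shuts it when let go: 0.08 N m shut, 0.12 N m flat (1.3 N at the free edge, 4 N at 30 mm from the hinge)
- flap_edge (a point): Middle of the flap's free edge, on its outer face; moves with the flap. 106 mm above the table when shut; when flat, a step of 4 mm down to the tray floor
- candle_centre (a point): Tealight to put away: round metal cup 38 mm across, 15 mm tall, 10 to 20 g, upright on the landing plate in front of the flap. The point is its centre, 7.5 mm above its underside; z up. It fits between the two open fingers, one behind it and the other ahead of it on the flap, if it first lies close to the flap
- candle: The same tealight; origin at the centre of its underside
- jar: spice jar with a dark cap, 41 mm across and 105 mm tall, stands on the table beyond the tray, a bystander; origin at the centre of its underside
- tin: small tin, 57 mm across and 72 mm tall, stands on the table beyond the tray, a bystander; origin at the centre of its underside
- mill: glass shaker with a grey cap, 44 mm across and 90 mm tall, stands on the table beyond the tray, a bystander; origin at the centre of its underside

How it is judged:
On the way, in this order (a step that is already met when the one before it is completed fails the run):
1. a finger holds the flap down (beyond 1.2 rad) while the tealight is still outside, its centre in front of the hinge (value of joint flap above 1.2 rad and contact force between the fingers and flap above 0.3 N and x of candle_centre in the frame of tray below -0.005 m), for 0.2 s.
2. the tealight is on its way in over the held-down flap (its centre at least 20 mm past the hinge, flap beyond 1.0 rad) (value of joint flap above 1 rad and x of candle_centre in the frame of tray above 0.02 m and y of candle_centre in the frame of tray between -0.065 and 0.065 m), for 0.1 s.
At the end, for the whole second after the job is handed in: The tealight stands upright (within 0.12 rad) and at rest on the tray's floor, inside the walls and behind the flap, and the flap is shut (under 0.1 rad) (x of candle_centre in the frame of tray between 0.02 and 0.2 m and y of candle_centre in the frame of tray between -0.05 and 0.05 m and z of candle_centre in the frame of tray below 0.018 m and angle between candle_centre's own z axis and vertical below 0.12 rad and value of joint flap below 0.1 rad and linear speed of candle below 0.01 m/s); the robot touches nothing.
It fails at once if the tealight is lifted (centre more than 43 mm above the table) (height (world z) of candle_centre above 0.043 m).
It fails at once if the tealight is pinched or pushed hard (more than 10 N from the fingers) (contact force between the fingers and candle above 10 N).
It fails at once if the flap is shoved with the tealight (more than 3 N between them) (contact force between candle and flap above 3 N).
It fails at once if the tealight is tipped over (angle between candle_centre's own z axis and vertical above 0.9 rad).
It fails at once if the jar, tin or shaker is moved more than 30 mm (distance of any of jar, tin, mill from where it was at the start of the episode above 0.03 m).
It also fails if it takes over 56 s, if anything falls off the work surface, if the arm or the gripper's body presses on something with over 40 N, if the wrist force passes 120 N, or if a joint passes its speed limit or range.

## Working session

There is one attempt and no reset: what is moved stays moved. The work goes in short steps, Python scripts to look and compute and a tool call to move; the robot and the scene stay as the last step left them, time stands still between calls to the robot, and variables do not carry over. Pictures are saved under pics/ and viewed, at most 10 in all, crops included, and the job is handed in when it is done.

Besides the shell and the picture viewer there is one more tool, called after ">>>" by a JSON object that holds its "method" and its "body". arm_command: Moves the arm, as the interface text tells. Its arguments: {"type":"object","properties":{"steps":{"type":"string"},"force":{"type":"number"}},"required":["steps"]}

```bash
mkdir -p pics; ls
cat > h.py <<'E'
import numpy as np, cv2
from scipy.spatial.transform import Rotation as R
from station import arm
def cam(n):
    p=arm.camera_params(n); o=np.array(p["orientation"],float)
    M=o if o.shape==(3,3) else R.from_rotvec(o).as_matrix() if o.size==3 else R.from_quat(o).as_matrix()
    return np.array(p["K"]),p["k1"],np.array(p["xyz"]),M
def ray(c,u,v):
    K,k1,t,M=c
    d=cv2.undistortPoints(np.array([[[u,v]]],float),K,np.array([k1,0,0,0,0.]))[0,0]
    return M@np.array([d[0],-d[1],-1.])
def onplane(c,u,v,z):
    d=ray(c,u,v); return c[2]+d*(z-c[2][2])/d[2]
def cloud(c,depth):
    K,k1,t,M=c; h,w=depth.shape
    uv=np.stack(np.meshgrid(np.arange(w),np.arange(h)),-1).reshape(-1,1,2).astype(float)
    d=cv2.undistortPoints(uv,K,np.array([k1,0,0,0,0.]))[:,0]
    P=np.c_[d[:,0],-d[:,1],-np.ones(len(d))]*depth.reshape(-1,1)
    return (P@M.T+t).reshape(h,w,3)
E
python3 - <<'E'
from h import *
print(arm.camera_params("top"),arm.camera_params("scene"))
o=arm.observe();print(o)
for n in ("top","scene"):
    im,d=arm.get_image(n); cv2.imwrite(f"pics/{n}0.png",im); np.save(f"{n}0.npy",d)
E
```

```text
pics
{'K': array([[373.42780429,   0.        , 256.37654972],
       [  0.        , 373.42780429, 193.00761901],
       [  0.        ,   0.        ,   1.        ]]), 'k1': -0.12642290025715935, 'xyz': array([0.48284444, 0.02033597, 0.92428255]), 'orientation': array([ 0.1243095 , -0.15446409, -1.56598163])} {'K': array([[401.4915325 ,   0.        , 252.73329697],
       [  0.        , 401.4915325 , 191.00055043],
       [  0.        ,   0.        ,   1.        ]]), 'k1': -0.08518996315865004, 'xyz': array([0.1065621 , 0.36072731, 0.6508954 ]), 'orientation': array([ 0.45959023, -0.89762001, -2.00106879])}
{'time_s': 0.0, 'joints': array([ 1.01860096e+00,  2.77128345e-01, -2.78932775e-02,  1.26801108e+00,
        3.48821651e-06,  1.46740916e+00]), 'qvel': array([ 7.40808812e-04, -1.74391222e-05,  1.20837689e-03, -4.82614666e-04,
       -2.44169587e-04, -1.62685681e-03]), 'effort': array([ 2.62479871e-04, -4.45510840e+01,  2.95202243e+01,  1.62784749e-02,
        8.97197708e-06, -1.54178174e-06]), 'tool_pos': array([0.27076815, 0.56242872, 0.23015676]), 'ee_rot': array([-0.69892297, -3.06211624,  0.00332332]), 'ft_force': array([ 0.01035598,  0.26278061, -0.09353538]), 'ft_torque': array([0.02192118, 0.05030848, 0.05685542]), 'grasp_force': 0.0, 'width': 0.08527775432705116}
```

View pics/top0.png

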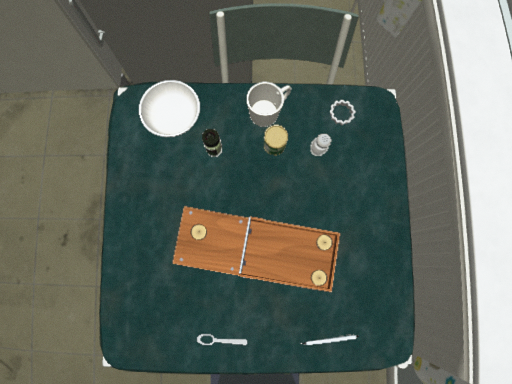

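View pics/scene0.png

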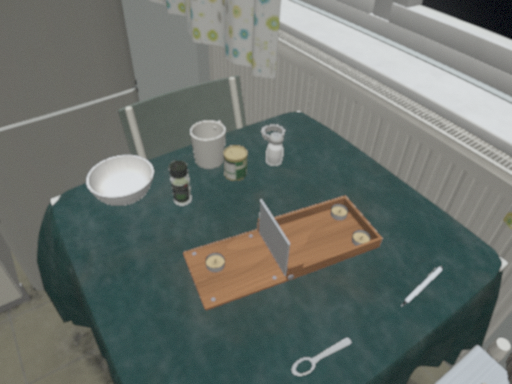

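The top view shows the landing plate on the left with corners at (184,207) and (173,263). The tealight is at (199,232), the flap edge runs from (249,218) to (241,273), and the tray's far end is at (339,233)/(332,291). The scene view agrees: the tealight is about 100 mm in front of the upright flap.

```bash
cat > m.py <<'E'
from h import *
c=cam("top"); im=cv2.imread("pics/top0.png"); hsv=cv2.cvtColor(im,cv2.COLOR_BGR2HSV)
m=cv2.inRange(hsv,(3,90,60),(16,255,255)); m=cv2.morphologyEx(m,cv2.MORPH_CLOSE,np.ones((9,9)))
k=max(cv2.findContours(m,0,2)[0],key=cv2.contourArea); print("rect",cv2.boxPoints(cv2.minAreaRect(k)))
y=cv2.inRange(hsv,(17,40,140),(32,200,255))
for q in cv2.findContours(y,0,2)[0]:
    if cv2.contourArea(q)>40:
        (u,v),r=cv2.minEnclosingCircle(q); print("cand",u,v,r,onplane(c,u,v,.026 if v>200 else .07))
ap=cv2.approxPolyDP(cv2.convexHull(k),5,True)[:,0]
for u,v in ap: print(u,v,onplane(c,u,v,.011),onplane(c,u,v,.032))
P=cloud(c,np.load("top0.npy"))
# flap: points 0.05..0.12 high near the tray
s=P[200:300,225:265].reshape(-1,3); s=s[(s[:,2]>.085)&(s[:,2]<.13)]; print("flap top",len(s),s.min(0),s.max(0),s.mean(0))
for (u,v) in((199,232),(324,242),(210,250),(290,260)): print(u,v,P[v,u])
E
python3 m.py
```

```text
rect [[171.86456 264.2303 ]
 [182.36432 204.09534]
 [341.45087 231.87238]
 [330.9511  292.00732]]
cand 318.5 277.4230651855469 7.72406530380249 [ 0.44022918 -0.14464849  0.026     ]
cand 323.66278076171875 242.12791442871094 7.639655590057373 [ 0.52401796 -0.15917989  0.026     ]
cand 198.5 231.7142791748047 7.7305779457092285 [0.54924963 0.14216709 0.026     ]
cand 275.6148376464844 135.85885620117188 11.810633659362793 [ 0.7756267  -0.04262354  0.07      ]
183 208 [0.6087257  0.18400725 0.011     ] [0.60583119 0.18024379 0.032     ]
339 233 [ 0.54686804 -0.20113758  0.011     ] [ 0.54539589 -0.19604502  0.032     ]
331 290 [ 0.40903109 -0.17732892  0.011     ] [ 0.41072835 -0.17278382  0.032     ]
173 263 [0.47423921 0.20467827 0.011     ] [0.47443708 0.2004395  0.032     ]
flap top 112 [0.45442729 0.01857867 0.08621151] [0.57633891 0.04222931 0.10906001] [0.51517166 0.03057311 0.10479385]
199 232 [0.5490269  0.14178901 0.01972734]
324 242 [ 0.52470346 -0.16167868  0.01769477]
210 250 [0.50614846 0.11556635 0.0085718 ]
290 260 [ 0.48190444 -0.07898193  0.00789531]
```

```bash
cat >> h.py <<'E'
O=np.array([.514,.0316,0]); X=np.array([-.165,-.986,0]); X/=np.linalg.norm(X); Y=np.array([-X[1],X[0],0]); Y=np.array([0.986,-.165,0])
T=np.c_[X,Y,[0,0,1]]
def tr(p): return (np.array(p)-O)@T*1000
RG=np.c_[np.cross(-X,[0,0,-1]),-X,[0,0,-1]]   # goal: tool y = -tray x
def go(tx,ty,z):
    o=arm.observe(); M=R.from_rotvec(o["ee_rot"]).as_matrix()
    p=O+T@(np.array([tx,ty,z])/1000)
    print("t",o["time_s"],"tray",tr(o["tool_pos"]).round(1),"F",(T.T@o["ft_force"]).round(2),"w",o["width"])
    print("shift",((p-o["tool_pos"])@M*1000).round(1),"turn",np.degrees(R.from_matrix(M.T@RG).as_rotvec()).round(2))
E
python3 -c "
from h import *
print(np.linalg.det(RG)); go(-186,16,100)"
```

```text
1.0
t 0.1 tray [-483.5 -327.4  230.3] F [-0.3   0.3  -0.52] w 0.08567219794806366
shift [-412.9 -189.5  130.6] turn [ -0.11  -0.03 -16.21]
```

>>> {"method": "arm_command", "body": {"steps": "-45 -20 0 0 0 -3 0.7; -90 -40 0 0 0 -6 0.7; -135 -60 0 0 0 -9 0.7; -180 -80 0 0 0 -12 0.7; -225 -103 20 0 0 -16.2 0.7; -270 -124 40 0 0 -16.2 0.7; -315 -145 60 0 0 -16.2 0.7; -360 -165 80 0 0 -16.2 0.7"}}

```text
time_s: 0.9
tool_pos: [0.5158, 0.2668, 0.1558]
ee_rot: [-0.261, -3.13, 0.0]
ft_force: [1.0, 0.4, 0.4]
width: 0.0597
grasp_force: 0.0
```

```bash
python3 -c "
from h import *
go(-186,16,90)"
```

```text
t 0.9 tray [-232.3  -37.   155.8] F [-0.55  0.94  0.37] w 0.05972012231693084
shift [-53.1 -46.3  65.8] turn [-0.   -0.02 -0.02]
```

>>> {"method": "arm_command", "body": {"steps": "-12 -10 12 0 0 0 0.7; -24 -20 26 0 0 0 0.7; -36 -31 40 0 0 0 0.7; -46 -40 54 0 0 0 0.7; -53 -46 65 0 0 0 0.7; -53 -46 65 0 0 0 0.7; -53 -46 65 0 0 0 0.7; -53 -46 65 0 0 0 0.7"}}

```text
time_s: 1.7
tool_pos: [0.56, 0.2152, 0.0925]
ee_rot: [0.259, 3.13, 0.001]
ft_force: [0.1, -0.2, -0.6]
width: 0.0596
grasp_force: 0.0
```

```bash
python3 -c "
from h import *
go(-186,16,12)
c=cam('wrist'); im,d=arm.get_image('wrist'); cv2.imwrite('pics/w1.png',im); np.save('w1.npy',d)
im2,d2=arm.get_image('scene'); cv2.imwrite('pics/s1.png',cv2.resize(im2[150:350,120:420],None,fx=2.5,fy=2.5))
print(c)
hsv=cv2.cvtColor(im,cv2.COLOR_BGR2HSV)
y=cv2.inRange(hsv,(17,40,140),(32,200,255))
for q in cv2.findContours(y,0,2)[0]:
    if cv2.contourArea(q)>200:
        (u,v),r=cv2.minEnclosingCircle(q); print(u,v,r,tr(onplane(c,u,v,.022)))
"
```

```text
t 1.7 tray [-188.7   15.1   92.5] F [ 0.16  0.12 -0.63] w 0.05961724052946591
shift [-0.8 -2.7 80.5] turn [0.04 0.05 0.04]
(array([[336.34628723,   0.        , 262.70388579],
       [  0.        , 336.34628723, 191.97255067],
       [  0.        ,   0.        ,   1.        ]]), -0.10240770002288054, array([0.4937841 , 0.2266833 , 0.23470236]), array([[ 0.16367263, -0.95193094, -0.25891842],
       [ 0.98651304,  0.15841742,  0.04118183],
       [ 0.00181493, -0.26216674,  0.96502088]]))
156.98684692382812 202.98684692382812 26.888757705688477 [-118.94688036   13.32959599   22.        ]
498.5 152.77777099609375 153.28839111328125 [-348.46911425  -21.8714362    22.        ]
```

View pics/w1.png

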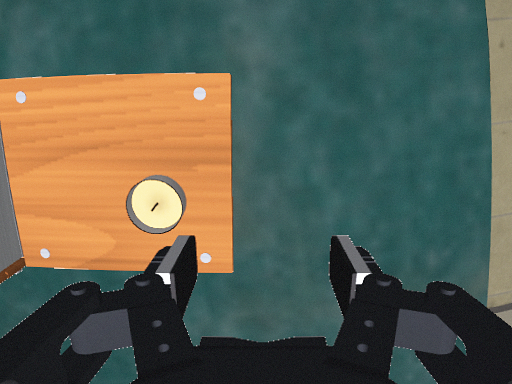

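View pics/s1.png

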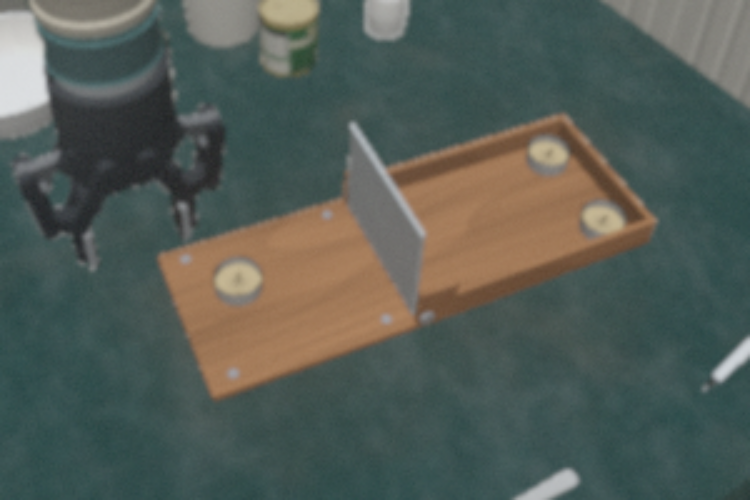

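The wrist view shows the tealight at (157,203), the plate's end edge at column 232 (rows 73–272), and the fingertips at (196,236) and (331,236). In the scene crop the open gripper hangs behind the plate with nothing touching.

```bash
python3 -c "
from h import *
c=cam('wrist'); d=np.load('w1.npy'); P=cloud(c,d)
for u,v in ((231,73),(232,272)): print('corner',tr(onplane(c,u,v,.011)).round(1))
for u,v in ((193,238),(185,239),(175,240),(165,252),(335,239),(345,240)): print(u,v,tr(P[v,u]).round(1),d[v,u])
print(tr(P[203,157]),tr(P[110,100]))
q=P[225:300,140:215].reshape(-1,3); q=(q-O)@T*1000; q=q[(q[:,2]>50)]
for z in range(85,130,4):
    s=q[(q[:,2]>=z)&(q[:,2]<z+4)]
    if len(s): print(z,len(s),s.min(0).round(1),s.max(0).round(1))
"
```

```text
corner [-169.3  -69.7   11. ]
corner [-166.9   70.5   11. ]
193 238 [-159.7    4.3  102.4] 0.1425411
185 239 [-156.9    3.5  105.4] 0.13943808
175 240 [-153.3    3.   107.7] 0.13706459
165 252 [-189.1  -52.1  234.9] 0.0
335 239 [-219.4    3.1  106.4] 0.13854513
345 240 [-223.4    3.2  107.1] 0.1378671
[-118.0946019    14.30696166   19.55947464] [-80.87114523 -47.6401425   10.58179798]
93 4 [-159.5   12.7   96.4] [-159.3   21.3   96.7]
97 75 [-159.9    3.6   97.3] [-154.2   25.4  101. ]
101 156 [-159.9    2.9  101. ] [-147.4   24.9  105. ]
105 206 [-160.     2.9  105. ] [-146.1   24.8  109. ]
109 223 [-160.     2.8  109. ] [-146.    25.7  113. ]
113 233 [-159.9    2.8  113. ] [-145.8   25.9  117. ]
117 275 [-159.8    2.8  117. ] [-145.8   24.5  121. ]
121 259 [-160.     2.7  121. ] [-145.7   21.7  125. ]
125 229 [-159.9    2.6  125. ] [-146.2   19.2  129. ]
129 188 [-159.9    2.3  129. ] [-152.8   16.3  133. ]
```

>>> {"method": "arm_command", "body": {"steps": "0 0 15 0 0 0 0.7; 0 0 30 0 0 0 0.7; 0 0 45 0 0 0 0.7; 0 0 60 0 0 0 0.7; 0 0 72 0 0 0 0.7; 0 0 80 0 0 0 0.7; 0 0 82 0 0 0 0.7; 0 0 82 0 0 0 0.7"}}

```text
time_s: 2.6
tool_pos: [0.5599, 0.2144, 0.0094]
ee_rot: [-0.261, -3.13, 0.0]
ft_force: [-0.2, 0.4, -0.0]
width: 0.0599
grasp_force: 0.0
```

```bash
python3 -c "
from h import *
go(-90,15,10)"
```

```text
t 2.6 tray [-187.8   15.1    9.4] F [-0.34 -0.3  -0.03] w 0.05994615800174437
shift [  0.  -97.8  -0.5] turn [-0.01 -0.02 -0.02]
```

>>> {"method": "arm_command", "body": {"steps": "0 -6 0 0 0 0 0.7; 0 -12 0 0 0 0 0.7; 0 -18 0 0 0 0 0.7; 0 -24 0 0 0 0 0.7; 0 -30 0 0 0 0 0.7; 0 -36 0 0 0 0 0.7; 0 -42 0 0 0 0 0.7; 0 -46 0 0 0 0 0.7"}}

```text
time_s: 3.4
tool_pos: [0.5525, 0.1686, 0.01]
ee_rot: [0.261, 3.13, 0.001]
ft_force: [-0.2, 0.5, 1.9]
width: 0.0596
grasp_force: 0.9
```

>>> {"method": "arm_command", "body": {"steps": "0 -6 0 0 0 0 0.7; 0 -12 0 0 0 0 0.7; 0 -18 0 0 0 0 0.7; 0 -24 0 0 0 0 0.7; 0 -30 0 0 0 0 0.7; 0 -35 0 0 0 0 0.7; 0 -38 0 0 0 0 0.7; 0 -40 0 0 0 0 0.7"}}

```text
time_s: 4.2
tool_pos: [0.5457, 0.1293, 0.0098]
ee_rot: [-0.261, -3.131, -0.0]
ft_force: [0.2, 1.2, 1.6]
width: 0.0594
grasp_force: 1.1
```

```bash
python3 -c "
from h import *
go(-90,15,10)
c=cam('wrist'); im,d=arm.get_image('wrist'); cv2.imwrite('pics/w2.png',im); P=cloud(c,d)
hsv=cv2.cvtColor(im,cv2.COLOR_BGR2HSV)
y=cv2.inRange(hsv,(17,40,140),(32,200,255))
for q in cv2.findContours(y,0,2)[0]:
    if cv2.contourArea(q)>200:
        (u,v),r=cv2.minEnclosingCircle(q); print(u,v,r,tr(onplane(c,u,v,.022)))
q=(P.reshape(-1,3)-O)@T*1000; q=q[(q[:,2]>60)&(q[:,2]<110)&(q[:,0]>-15)&(q[:,0]<15)]; print('flap',len(q),np.median(q,0),q.min(0),q.max(0))
"
```

```text
t 4.2 tray [-101.6   15.1    9.8] F [-1.27 -0.    1.61] w 0.05935427560469236
shift [  0.1 -11.6  -0.2] turn [ 0.01 -0.   -0.03]
119.4454574584961 259.6757507324219 34.03128433227539 [-40.09728172  13.62960427  22.        ]
  return _methods._mean(a, axis=axis, dtype=dtype,
  ret = um.true_divide(
Traceback (most recent call last):
ValueError: zero-size array to reduction operation minimum which has no identity
```

View pics/w2.png

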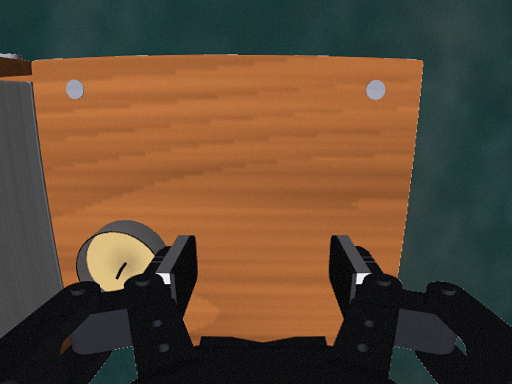

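The tealight, at (119,260), has slid squarely ahead of the finger. The flap's foot line runs from (34,85) to (58,265).

```bash
python3 -c "
from h import *
c=cam('wrist')
for u,v in ((34,85),(45,170),(58,265),(422,62),(410,190)): print(tr(onplane(c,u,v,.011)).round(1))
"
```

```text
[ -4.8 -61.1  11. ]
[ -4.7 -24.1  11. ]
[-2.8 22.8 11. ]
[-167.3  -68.9   11. ]
[-167.4  -14.8   11. ]
```

>>> {"method": "arm_command", "body": {"steps": "0 -2 0 0 0 0 0.7; 0 -4 0 0 0 0 0.7; 0 -6 0 0 0 0 0.7; 0 -8 0 0 0 0 0.7; 0 -10 0 0 0 0 0.7; 0 -11.5 0 0 0 0 0.7; 0 -12 0 0 0 0 0.7; 0 -12 0 0 0 0 0.7"}}

```text
time_s: 5.05
tool_pos: [0.5437, 0.1177, 0.0098]
ee_rot: [-0.261, -3.131, 0.0]
ft_force: [-0.8, 0.3, 0.0]
width: 0.0595
grasp_force: 0.0
```

```bash
python3 -c "
from h import *
go(-90,15,10)
c=cam('wrist'); im,d=arm.get_image('wrist'); cv2.imwrite('pics/w3.png',im); P=cloud(c,d)
hsv=cv2.cvtColor(im,cv2.COLOR_BGR2HSV)
y=cv2.inRange(hsv,(17,40,140),(32,200,255))
for q in cv2.findContours(y,0,2)[0]:
    if cv2.contourArea(q)>200:
        (u,v),r=cv2.minEnclosingCircle(q); print(u,v,r,tr(onplane(c,u,v,.022)))
"
```

```text
t 5.05 tray [-89.8  15.    9.8] F [-0.13 -0.86  0.02] w 0.05949046076640562
shift [ 0.   0.2 -0.2] turn [-0.01 -0.01 -0.02]
118.51020050048828 260.346923828125 33.9140510559082 [-27.82529248  13.92807435  22.        ]
```

>>> {"method": "arm_command", "body": {"steps": "0 3 0 0 0 0 0.7; 0 5 -3 0 0 0 0.7; 0 5 -15 0 0 0 0.7; 0 5 -30 0 0 0 0.7; 0 5 -45 0 0 0 0.7; 0 5 -60 0 0 0 0.7; 0 5 -71 0 0 0 0.7; 0 0 -71 0 0 0 0.7"}}

```text
time_s: 5.9
tool_pos: [0.5458, 0.1183, 0.0833]
ee_rot: [0.259, 3.126, 0.002]
ft_force: [0.5, 0.8, 0.1]
width: 0.0595
grasp_force: 0.0
```

>>> {"method": "arm_command", "body": {"steps": "0 -10 0 0 0 0 0.7; 0 -20 0 0 0 0 0.7; 0 -30 0 0 0 0 0.7; 0 -39 0 0 0 0 0.7; 0 -48 0 0 0 0 0.7; 0 -57 0 0 0 0 0.7; 0 -66 0 0 0 0 0.7; 0 -70 0 0 0 0 0.7"}}

```text
time_s: 6.7
tool_pos: [0.532, 0.0479, 0.0808]
ee_rot: [-0.262, -3.131, -0.0]
ft_force: [-0.5, 0.8, -0.6]
width: 0.0598
grasp_force: 0.5
```

```bash
python3 -c "
from h import *
go(-20,15,30)
im2,d2=arm.get_image('scene'); cv2.imwrite('pics/s2.png',cv2.resize(im2[150:350,120:420],None,fx=2.5,fy=2.5))
"
```

```text
t 6.7 tray [-19.1  15.1  80.8] F [-0.74 -0.61 -0.62] w 0.0598136475684087
shift [ 0.1  0.9 50.8] turn [ 0.01 -0.   -0.05]
```

View pics/s2.png

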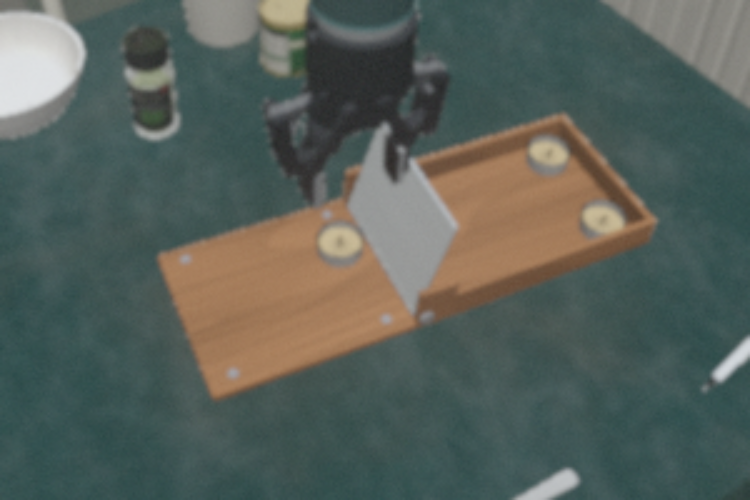

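The flap leans inward under the front finger, and the tealight at (340,242) stands clear just ahead of the rear finger.

>>> {"method": "arm_command", "body": {"steps": "0 2 8 0 0 0 0.7; 0 2 16 0 0 0 0.7; 0 2 24 0 0 0 0.7; 0 2 32 0 0 0 0.7; 0 2 40 0 0 0 0.7; 0 2 46 0 0 0 0.7; 0 2 50 0 0 0 0.7; 0 2 52 0 0 0 0.7"}}

```text
time_s: 7.55
tool_pos: [0.5324, 0.0507, 0.0284]
ee_rot: [-0.261, -3.13, 0.0]
ft_force: [0.1, 1.9, 2.4]
width: 0.0597
grasp_force: 1.2
```

>>> {"method": "arm_command", "body": {"steps": "0 0 3 0 0 0 0.7; 0 0 7 0 0 0 0.7; 0 0 11 0 0 0 0.7; 0 0 14 0 0 0 0.7; 0 0 16 0 0 0 0.7; 0 0 18 0 0 0 0.7; 0 0 19 0 0 0 0.7; 0 0 20 0 0 0 0.7"}}

```text
time_s: 8.35
tool_pos: [0.5333, 0.0491, 0.0094]
ee_rot: [0.261, 3.129, -0.006]
ft_force: [-0.2, -3.3, 7.1]
width: 0.0599
grasp_force: 2.9
```

```bash
python3 -c "
from h import *
go(-20,15,7)
im2,d2=arm.get_image('scene'); cv2.imwrite('pics/s3.png',cv2.resize(im2[150:350,120:420],None,fx=2.5,fy=2.5))
"
```

```text
t 8.35 tray [-20.5  16.1   9.4] F [3.28 0.39 7.13] w 0.059869219973283684
shift [ 1.1 -0.5  2.4] turn [-0.22  0.12 -0.05]
```

View pics/s3.png

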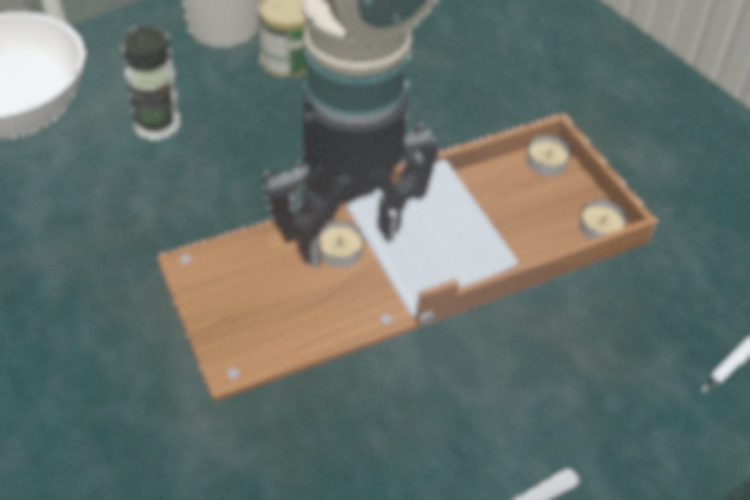

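The flap lies almost flat under the front finger, and the tealight at (340,242) is still outside. Next I hold briefly and then push.

>>> {"method": "arm_command", "body": {"steps": "0 0 1 0 0 0 0.7; 0 0 1 0 0 0 0.7; 0 0 1 0 0 0 0.7; 0 -1 1 0 0 0 0.7; 0 -3 1 0 0 0 0.7; 0 -6 1 0 0 0 0.7; 0 -9 1 0 0 0 0.7; 0 -12 1 0 0 0 0.7"}}

```text
time_s: 9.2
tool_pos: [0.5307, 0.0388, 0.0079]
ee_rot: [0.26, 3.13, 0.0]
ft_force: [1.2, 2.4, 2.5]
width: 0.0595
grasp_force: 1.9
```

```bash
cat > l.py <<'E'
from h import *
go(0,15,7)
c=cam('wrist'); im,d=arm.get_image('wrist'); cv2.imwrite('pics/wl.png',im)
hsv=cv2.cvtColor(im,cv2.COLOR_BGR2HSV)
y=cv2.inRange(hsv,(17,40,140),(32,200,255))
for q in cv2.findContours(y,0,2)[0]:
    if cv2.contourArea(q)>200:
        (u,v),r=cv2.minEnclosingCircle(q); print(u,v,r,tr(onplane(c,u,v,.022)))
E
python3 l.py
```

```text
t 9.2 tray [-9.8 15.3  7.9] F [-2.54  0.81  2.55] w 0.05948657424183235
shift [ 0.3 -9.8  0.9] turn [ 0.01  0.03 -0.  ]
288.0 265.0 41.000099182128906 [-21.25557691  14.77465356  22.        ]
```

>>> {"method": "arm_command", "body": {"steps": "0 -4 0 0 0 0 0.7; 0 -8 0 0 0 0 0.7; 0 -12 0 0 0 0 0.7; 0 -16 0 0 0 0 0.7; 0 -20 0 0 0 0 0.7; 0 -24 0 0 0 0 0.7; 0 -28 0 0 0 0 0.7; 0 -32 0 0 0 0 0.7"}}

```text
time_s: 10.05
tool_pos: [0.5249, 0.0069, 0.0077]
ee_rot: [-0.261, -3.13, 0.0]
ft_force: [0.2, 1.1, 2.0]
width: 0.0597
grasp_force: 0.9
```

```bash
python3 l.py
```

```text
t 10.05 tray [22.6 14.9  7.7] F [-1.12  0.07  1.99] w 0.05973297040795321
shift [-0.1 22.6  0.7] turn [-0.02 -0.02 -0.02]
287.66278076171875 265.1123962402344 40.87677001953125 [11.32328385 14.25658841 22.        ]
```

>>> {"method": "arm_command", "body": {"steps": "0 -4 0 0 0 0 0.7; 0 -8 0 0 0 0 0.7; 0 -12 0.5 0 0 0 0.7; 0 -16 0.5 0 0 0 0.7; 0 -20 0.5 0 0 0 0.7; 0 -24 1 0 0 0 0.7; 0 -28 1 0 0 0 0.7; 0 -32 1 0 0 0 0.7"}}

```text
time_s: 10.9
tool_pos: [0.5197, -0.0246, 0.0067]
ee_rot: [-0.261, -3.131, 0.0]
ft_force: [1.3, 1.6, 0.7]
width: 0.0597
grasp_force: 0.6
```

```bash
python3 l.py
```

```text
t 10.9 tray [54.5 14.9  6.7] F [-1.78  1.03  0.66] w 0.0596785909648743
shift [-0.  54.5 -0.3] turn [-0.01 -0.01 -0.02]
6.0 306.0 22.803607940673828 [175.64742515  38.28741276  22.        ]
288.25653076171875 267.7072448730469 40.91188049316406 [43.04179001 15.06666435 22.        ]
```

>>> {"method": "arm_command", "body": {"steps": "0 -3 0.5 0 0 0 0.7; 0 -6 0.5 0 0 0 0.7; 0 -9 0.5 0 0 0 0.7; 0 -12 0.5 0 0 0 0.7; 0 -15 0.5 0 0 0 0.7; 0 -18 0.5 0 0 0 0.7; 0 -21 0.5 0 0 0 0.7; 0 -24 0.5 0 0 0 0.7"}}

```text
time_s: 11.75
tool_pos: [0.5159, -0.0482, 0.0063]
ee_rot: [0.261, 3.131, -0.0]
ft_force: [0.4, 1.3, 1.9]
width: 0.0597
grasp_force: 1.0
```

```bash
python3 l.py
```

```text
t 11.75 tray [78.4 15.   6.3] F [-1.3   0.16  1.95] w 0.05971516639986783
shift [ 0.1 78.4 -0.7] turn [-0.    0.   -0.01]
27.841156005859375 296.9169616699219 25.327476501464844 [185.71561464  32.2261146   22.        ]
288.1849670410156 266.9630126953125 41.29688262939453 [66.99753809 14.60892071 22.        ]
7.0 122.5 42.08631896972656 [179.11832877 -46.34598612  22.        ]
```

View pics/wl.png

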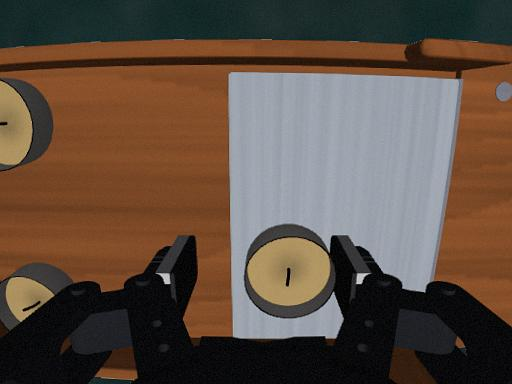

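The rear finger now holds the flap, whose edge is at column 230. The tealight at (288,267) lies flat on it ahead of that finger, and the front finger is past the edge.

>>> {"method": "arm_command", "body": {"steps": "0 -3 0 0 0 0 0.7; 0 -6 0 0 0 0 0.7; 0 -9 0 0 0 0 0.7; 0 -12 0 0 0 0 0.7; 0 -15 0 0 0 0 0.7; 0 -18 0 0 0 0 0.7; 0 -21 0 0 0 0 0.7; 0 -24 0 0 0 0 0.7"}}

```text
time_s: 12.6
tool_pos: [0.5118, -0.0718, 0.0062]
ee_rot: [-0.261, -3.131, 0.0]
ft_force: [0.6, 1.4, 2.2]
width: 0.0599
grasp_force: 0.6
```

>>> {"method": "arm_command", "body": {"steps": "0 -3 0 0 0 0 0.7; 0 -6 0 0 0 0 0.7; 0 -9 0 0 0 0 0.7; 0 -12 0 0 0 0 0.7; 0 -15 0 0 0 0 0.7; 0 -18 0 0 0 0 0.7; 0 -21 0 0 0 0 0.7; 0 -23 0 0 0 0 0.7"}}

```text
time_s: 13.4
tool_pos: [0.5081, -0.0946, 0.0063]
ee_rot: [-0.261, -3.131, 0.0]
ft_force: [-0.1, 0.9, 1.1]
width: 0.0598
grasp_force: 0.6
```

```bash
python3 l.py
```

```text
t 13.4 tray [125.4  15.    6.3] F [-0.9  -0.22  1.15] w 0.05984494389520266
shift [ 1.000e-01  1.254e+02 -7.000e-01] turn [-0.   -0.   -0.02]
287.8987731933594 263.6002197265625 40.26261520385742 [114.16394732  13.01778272  22.        ]
108.33261108398438 119.02572631835938 45.468971252441406 [183.01602851 -46.40333868  22.        ]
```

View pics/wl.png

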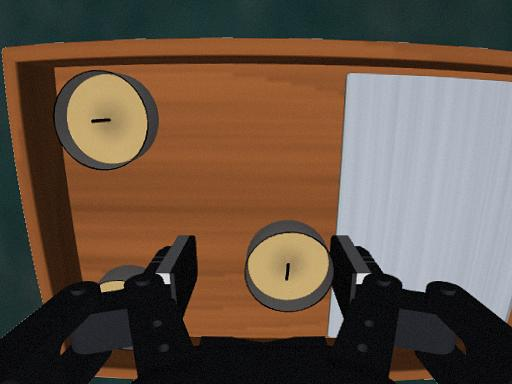

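The tealight at (288,264) now stands on the floor just past the flap edge (column ~335). I'll push it 5 mm further, then back off slightly and lift.

>>> {"method": "arm_command", "body": {"steps": "0 -2 0 0 0 0 0.7; 0 -4 0 0 0 0 0.7; 0 -5 0 0 0 0 0.7; 0 -5 0 0 0 0 0.7; 0 -4 -1 0 0 0 0.7; 0 -2 -4 0 0 0 0.7; 0 -1 -10 0 0 0 0.7; 0 -1 -18 0 0 0 0.7"}}

```text
time_s: 14.25
tool_pos: [0.5079, -0.0962, 0.0246]
ee_rot: [-0.262, -3.13, 0.004]
ft_force: [-0.2, -1.0, 1.1]
width: 0.0595
grasp_force: 0.8
```

```bash
python3 l.py
```

```text
t 14.25 tray [127.1  15.   24.6] F [ 1.03 -0.04  1.07] w 0.05946645619926941
shift [  0.2 127.1  17.3] turn [-0.15 -0.02 -0.05]
131.0 276.0 21.401033401489258 [191.01783601  29.88599044  22.        ]
278.5 246.0 36.003570556640625 [118.93389828  13.30770712  22.        ]
130.0 116.5 40.38883590698242 [183.37844002 -46.4661425   22.        ]
```

>>> {"method": "arm_command", "body": {"steps": "0 0 -10 0 0 0 0.7; 0 0 -20 0 0 0 0.7; 0 0 -30 0 0 0 0.7; 0 0 -40 0 0 0 0.7; 0 0 -52 0 0 0 0.7; 0 0 -66 0 0 0 0.7; 0 0 -82 0 0 0 0.7; 0 0 -100 0 0 0 0.7"}}

```text
time_s: 15.1
tool_pos: [0.5076, -0.0951, 0.1252]
ee_rot: [-0.261, -3.13, -0.0]
ft_force: [-0.1, 0.4, 0.1]
width: 0.0599
grasp_force: 0.0
```

>>> {"method": "arm_command", "body": {"steps": "0 0 -30 0 0 0 0.7; 0 0 -60 0 0 0 0.7; 0 0 -80 0 0 0 0.7; 0 0 -80 0 0 0 0.7; 0 0 -80 0 0 0 0.7; 0 0 -80 0 0 0 0.7; 0 0 -80 0 0 0 0.7; 0 0 -80 0 0 0 0.7"}}

```text
time_s: 15.9
tool_pos: [0.5072, -0.095, 0.2031]
ee_rot: [-0.26, -3.128, -0.001]
ft_force: [-0.7, -0.9, -0.2]
width: 0.0599
grasp_force: 0.0
```

```bash
python3 l.py; python3 -c "
from h import *
im2,d2=arm.get_image('scene'); cv2.imwrite('pics/s4.png',cv2.resize(im2[150:350,120:420],None,fx=2.5,fy=2.5))
"
```

```text
t 15.9 tray [126.   14.2 203.1] F [ 1.05 -0.52 -0.17] w 0.05989807453995311
shift [ -1.3 125.9 196.1] turn [ 0.02 -0.13 -0.01]
202.2341766357422 194.86709594726562 17.90834617614746 [185.48637979  37.12414818  22.        ]
269.5 173.5833282470703 18.090341567993164 [118.28371192  15.4340808   22.        ]
198.99081420898438 109.41338348388672 19.082674026489258 [185.06016037 -46.44932038  22.        ]
```

View pics/s4.png

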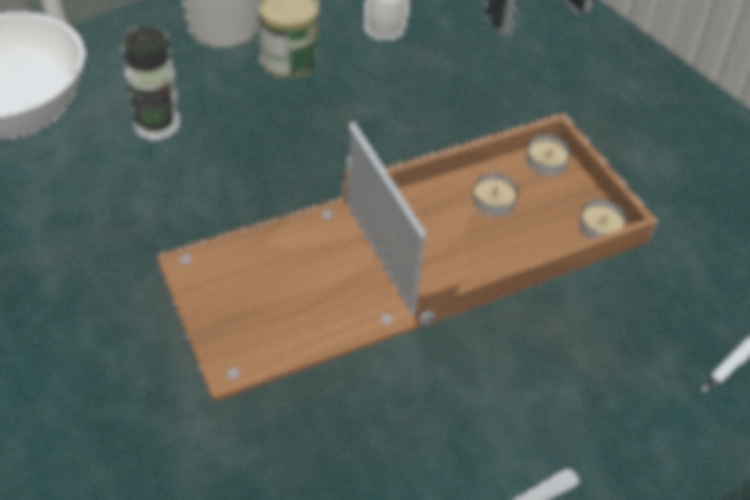

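The flap is shut and upright. The tealight at (495,194) stands flat on the tray floor, and the arm is clear of everything.

```bash
python3 -c "
from station import arm
print(arm.finish_job())"
```

```text
the job is handed in; nothing more can be done
None
```

The tealight stands upright on the tray floor about 120 mm behind the hinge, the flap has sprung shut, the jar, tin and shaker were never touched, and the job is handed in (no verdict was returned).

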